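# Put the card reader on charge in bay three

### The arm

A 6-joint arm with a two-finger parallel gripper is mounted at the origin on a cart in front of the work surface, level with it; the furniture and walls round the work are solid. World frame = base frame: x ahead of the robot, y to its left, z up, the work surface at z = 0. Lengths are in m, angles in rad, forces in N, time in s.
With the tool pointing down it reaches from about 0.375 to 0.9 m from the base axis. Payload 3.1 kg.
Tool frame: the origin (TCP) lies between the finger pads; the fingertips stand 8 mm ahead of it and the grasp point (between the pads) lies 11 mm behind it; z points along the fingers, y is the line along which they close (so a half turn about z gives the same grasp; the last joint's range is limited). The gripper opens to 87 mm and grips with 3 to 60 N. Pads are 19 mm wide; open, the fingers measure 117 mm over their backs; the gripper's body (75 mm by 190 mm) begins 51 mm behind the grasp point.
Start: joints at [-1.288, 0.527, 1.433, -0, 1.181, -0.178], TCP at [0.278, -0.56, 0.193] pointing down, gripper open.
Joint ranges: [-3.08, 3.08], [-0.75, 2.2], [0.22, 2.44], [-1.43, 4.57], [0, 2.65], [-2.85, 2.85]. Speed limits (rad/s): [2.79, 2.79, 3.14, 3.14, 3.14, 3.14].

### API

Orientations are given as a unit quaternion [x, y, z, w].
In Python, from rig import robot, vision, job gives the robot as it stands.
- The arm moves only by the shell command python3 -m handwheel 'ROWS' [OPENING] [FORCE]. ROWS is JSON, a list of rows, each a list of 4 numbers: the shift along the tool's x, y, z as a fraction of full scale, then the turn about the tool's z as a fraction of full scale. A call has 1 to 20 rows; each row is the pose to reach, as a shift and turn from the pose commanded when the call began, along the tool's axes at that moment, turning the shorter way round; what a row does not reach only later rows make up. Full scale, the value 1, is 300 mm for a shift and 2 pi rad for a turn. A row lasts 1/12 s, in which the tool goes at most 41.7 mm and 7.16 degrees, less where a joint would pass 70% of its speed; a pose out of reach is approached as far as the arm can. A call with a number of a shift or a turn outside -1 to 1 is refused whole. A call with a gripper value outside its range is refused whole. OPENING is the opening in per cent of the stroke, from 0 (shut) to 100 (fully open), set as the call begins (- or left out, the last holds). The fingers move at their own pace and stop on an object; FORCE is the grip in N (left out, the last holds). Time passes only in rows, so rows that repeat a pose let the fingers close. It gives the time, the measured TCP pose, the force, the opening and the grip force at its end, in the units of the state.
- robot.get_obs(): the state, without advancing time (a new reading comes with each control period).
- vision.camera(name): name is "scene" or "top" or "wrist"; returns a dict with "frame" (480x640x3 uint8, red, green, blue), "K" (3x3 intrinsics, pixels), "cam_to_world" (4x4, takes a point from camera to world coordinates); the wrist camera has in their place "hand_eye" (4x4, takes a point from camera to tool coordinates, whose origin is the TCP and whose axes are the flange's). Camera axes: x right, y down, z forward; pixel columns grow to the right and rows downward; lengths in m; the calibration is good to about 2 mm. A picture is of the moment at which its call begins: read the wrist's pose just before it. There is no depth.
- job.hand_in(): hands the job in; it is judged then, once.
Trained networks look in the newest picture that a camera, given by its name, has taken for a name from the list of things; names that differ only in an ending like _2 or _b are one class to them, and where a whole thing is asked for, a point or a joint stands for the part that bears it (a point fixed in the world has none). Each returns a list of dicts, best first, with "conf" (0 to 1); they miss things now and then, are a little off and sometimes report something else, mostly with a low value. They report only what shows in the picture. A call takes as long as a camera call.
- vision.look_for(camera, label): "point" ([row, column] in pixels, amid what is visible of it).
- vision.outline_of(camera, label): "mask" (480x640 bool, what is visible of it) and "point" ([row, column] in pixels, amid what is visible of it).
The state is a dict: "time": time; "q": joint angles; "joint_velocities": joint speeds; "joint_torque": joint torques, N m; "position": TCP position; "tool_rot": TCP orientation; "ft_force": force on the tool from outside, world axes, zero at the start; "moment": the same for the moment, N m; "grip_width": finger opening in m; "grip_force": force on a finger pad.
Only numpy, scipy, OpenCV 4.12 (cv2) and the standard library are available. Lean on these libraries where they do the work, as an engineer would, in place of code of your own. Each camera call takes 0.05 s, during which the arm holds its last target. There are 200 camera calls.

### The job

Push the loose white card reader along the front of the charging dock to the third bay, counting the bays from the end where the orange power module sits, then push it straight in with the fingertips until it snaps home behind the bay's rollers and presses the charging contacts. Only push it, flat on the dock's base plate with its tall end going in first: do not pick it up, and leave the reader that is already charging, the sachet and everything else on the counter where they are. Finish with the hand clear.

Things in the scene. Friction and masses are not known exactly. Their poses are not given: they have to be found in the camera images.
- dock: charging dock, fixed: on a grey base plate (top 12 mm above the worktop, 436 mm wide, front lip 3 mm high at x = -124 mm) five black fins (12 mm thick, 26 mm high, 118 mm long, round noses) leave four open-fronted bays 74 mm wide. Origin on the worktop, below the middle of the line of nose tips (front rail); x into the bays, y left, z up. Bay middles at y = +129, +43, -43, -129 mm; their back at x = 118
- catch_b (a point): midway between the two roller catches in the mouth of the bay at y = +43 mm of the dock, at x = 18 mm, 12 mm above the plate. Every bay has them: free-turning upright metal rollers, radius 8 mm, 3 to 21 mm above the plate, 6 mm out of each side wall; they spring back into the wall as a reader passes (some 3 to 6 N of push) and snap out behind its low end, leaving 62 mm between them
- catch_c (a point): the same point in the bay at y = -43 mm of the dock
- home_b (a point): where the origin of a reader that is home lies in the bay at y = +43 mm: on the plate, x = 67 mm in the dock's frame. A reader is then held between the rollers and the sprung contacts at the back, which meet it some 3 mm earlier and push back with 1 to 2 N; it can be pushed 5 mm beyond home before it meets the back, and comes back to home when let go
- home_c (a point): the same point in the bay at y = -43 mm of the dock
- power_module: orange block 44 x 36 x 62 mm with a green rocker switch on top, fixed on the plate at one end of the black spine (52 mm high) behind the bays, at x = 140 mm, y = +196 or -196 mm in the dock's frame; bay one is the end bay next to it. Origin at the centre of its underside. The other end has a grey block, 50 mm high.
- loose_reader: white wedge-shaped card reader, 90 mm long (x), 68 mm wide (y), about 0.11 kg, loose on the base plate in front of one end of the dock, turned up to 0.25 rad from it. Origin on its underside; x points to the tall end (39 mm high, upright face at x = +45.5 mm), the low end (face 12 mm high, at x = -44 mm) faces the robot; sides at y = +34 and -34 mm; z up; centre of mass at x = +9 mm. Friction 0.6
- docked_reader: a second reader of the same kind, already home in the dock's left-hand end bay (y = +129 mm); stays there. Origin as for the loose reader.
- contacts_b (a joint): travel of the contact block in the bay at y = +43 mm of the dock: 0 m out (bay empty), about 0.003 pressed by a reader that is home, 0.008 fully in
- contacts_c (a joint): the same for the bay at y = -43 mm of the dock
- sachet: small blue and white condiment sachet, 56 x 34 x 16 mm, lying on the plate in front of the end bay at the other end from the loose reader; origin at the centre of its underside; stays where it is
- bell: white dome bell, 83 mm across, 58 mm high, loose on the worktop, right front of the dock; origin at the centre of its underside; stays
- brown_bottle: brown glass bottle, 61 mm across, 230 mm high, loose, standing to the right; origin at the centre of its underside; stays
- salt: white shaker, 40 mm across, 81 mm high, loose, right; origin at the centre of its underside; stays
- key_ring: keys with a red fob, 84 x 118 x 8 mm, loose, right front; origin at the centre of its underside; stays
- dip_cup: small black cup, 51 mm across, 29 mm high, loose, right; origin at the centre of its underside; stays
- dip_cup_2: another such cup, right; stays

How it is judged:
On the way:
1. the reader stands at the mouth of the third bay from the power module, not yet past its rollers (((y of power_module in the frame of dock above 0 m and y of loose_reader in the frame of dock between -0.055 and -0.031 m and x of loose_reader in the frame of dock between -0.06 and -0.02 m) or (not (y of power_module in the frame of dock above 0 m) and y of loose_reader in the frame of dock between 0.031 and 0.055 m and x of loose_reader in the frame of dock between -0.06 and -0.02 m))).
At the end, for the whole second after the job is handed in: Loose reader home in the third bay from the power module: origin within 6 mm of the bay's middle, 64 to 73.5 mm past the front rail, square within 0.08 rad, flat, at rest, that bay's contacts pressed over 1.5 mm; the other reader still home (((y of power_module in the frame of dock above 0 m and y of loose_reader in the frame of dock between -0.049 and -0.037 m and value of joint contacts_c above 0.0015 m) or (not (y of power_module in the frame of dock above 0 m) and y of loose_reader in the frame of dock between 0.037 and 0.049 m and value of joint contacts_b above 0.0015 m)) and x of loose_reader in the frame of dock between 0.064 and 0.0735 m and angle between the x axis of loose_reader and the x axis of dock, either way round below 0.08 rad and angle between loose_reader's own z axis and vertical below 0.06 rad and z of loose_reader in the frame of dock below 0.016 m and linear speed of loose_reader below 0.01 m/s and x of docked_reader in the frame of dock above 0.062 m); the robot touches nothing.
It fails at once if the loose reader is lifted off the plate or tipped up (z of loose_reader in the frame of dock above 0.022 m or angle between loose_reader's own z axis and vertical above 0.2 rad).
It fails at once if the charging reader, the sachet, bell, bottle, shaker, keys or a cup is shifted by more than 15 mm (distance of any of docked_reader, sachet, bell, brown_bottle, salt, key_ring, dip_cup, dip_cup_2 from where it was at the start of the episode above 0.015 m).
It also fails if it takes over 67 s, if anything falls off the work surface, if the arm or the gripper's body presses on something with over 40 N, if the wrist force passes 120 N, or if a joint passes its speed limit or range.

## Working session

There is one attempt and no reset: what is moved stays moved. The work goes in short steps, Python scripts to look and compute and a shell command to move; the robot and the scene stay as the last step left them, time stands still between calls to the robot, and variables do not carry over. Pictures are saved under pics/ and viewed, at most 10 in all, crops included, and the job is handed in when it is done.

```bash
mkdir -p pics; python3 - <<'E'
from rig import robot, vision
import cv2,numpy as np
print({k:np.round(v,3) for k,v in robot.get_obs().items()})
for n in ("top","scene"):
    c=vision.camera(n); cv2.imwrite(f"pics/{n}0.png",c["frame"][:,:,::-1]); print(n,c["K"],c["cam_to_world"])
    for l in ("dock","power_module","loose_reader","sachet","bell","brown_bottle"):
        print(l,[(np.round(d["point"]),round(d["conf"],2)) for d in vision.look_for(n,l)[:3]])
E
```

```text
{'time': np.float64(0.0), 'q': array([-1.288,  0.528,  1.434,  0.   ,  1.181, -0.179]), 'joint_velocities': array([ 0.001,  0.   , -0.001,  0.001,  0.001,  0.004]), 'joint_torque': array([ 1.0000e-03, -4.4004e+01, -1.7659e+01,  6.3000e-02,  5.8000e-02,
       -0.0000e+00]), 'position': array([ 0.278, -0.559,  0.192]), 'tool_rot': array([ 0.974,  0.228, -0.   , -0.001]), 'ft_force': array([-0.132, -0.277,  0.625]), 'moment': array([-0.018, -0.007,  0.015]), 'grip_force': np.float64(0.0), 'grip_width': np.float64(0.087)}
top [[452.74761396   0.         325.4563547 ]
 [  0.         452.74761396 230.28142665]
 [  0.           0.           1.        ]] [[ 0.01872624 -0.99792208  0.06165107  0.5206672 ]
 [-0.99981884 -0.01848038  0.00455581 -0.03897738]
 [-0.00340701 -0.06172521 -0.99808737  1.14170702]
 [ 0.          0.          0.          1.        ]]
dock [(array([231., 283.]), 0.58)]
power_module [(array([189., 189.]), 0.57)]
loose_reader [(array([268., 223.]), 0.9)]
sachet [(array([255., 328.]), 0.77)]
bell [(array([290., 403.]), 0.74)]
brown_bottle [(array([212., 491.]), 0.91), (array([216., 432.]), 0.74)]
scene [[591.01490207   0.         318.70746255]
 [  0.         591.01490207 233.34895209]
 [  0.           0.           1.        ]] [[-0.82462136 -0.42831602  0.36951996 -0.00699845]
 [-0.56566636  0.61903662 -0.54480752  0.88621698]
 [ 0.0046034  -0.65828493 -0.75275478  1.30752671]
 [ 0.          0.          0.          1.        ]]
dock [(array([270., 298.]), 0.58)]
power_module [(array([305., 220.]), 0.57)]
loose_reader [(array([318., 301.]), 0.61), (array([270., 297.]), 0.28)]
sachet [(array([249., 346.]), 0.71), (array([268., 300.]), 0.42)]
bell [(array([225., 404.]), 0.86)]
brown_bottle [(array([143., 382.]), 0.69)]
```

```bash
python3 - <<'E'
import cv2
a=cv2.imread("pics/top0.png"); cv2.imwrite("pics/top0c.png",cv2.resize(a[150:330,150:390],None,fx=3.33,fy=3.33,interpolation=cv2.INTER_CUBIC))
E
```

```text
(no output)
```

View pics/top0c.png

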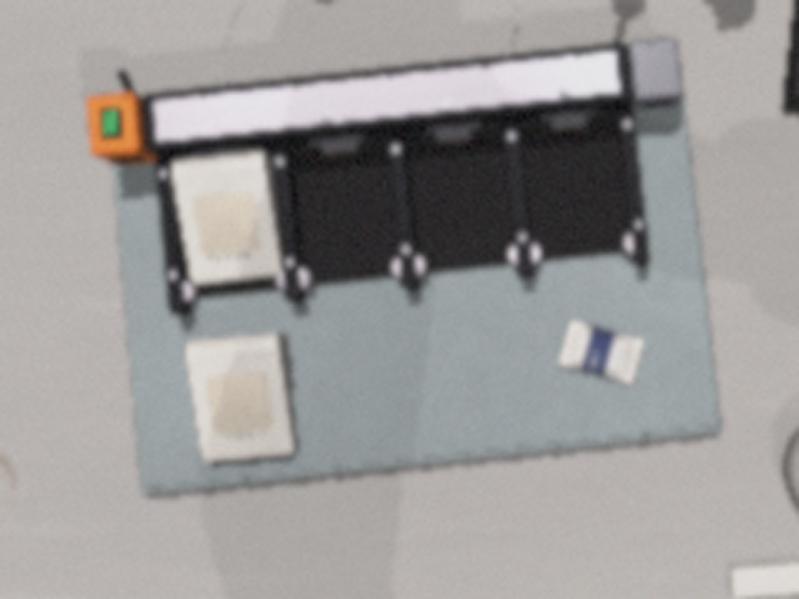

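View pics/scene0.png

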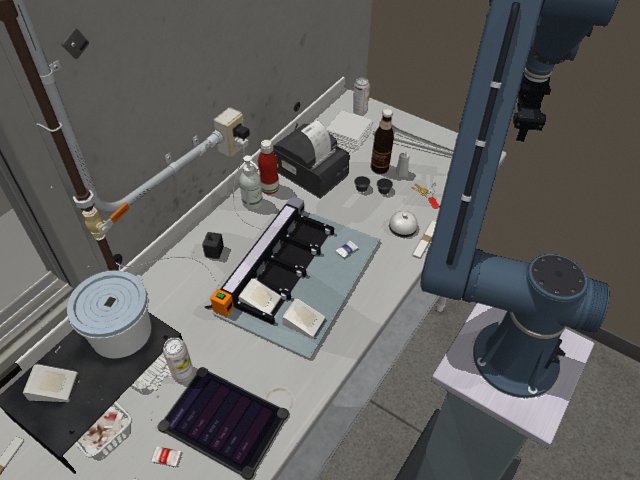

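The power module is at the left end (crop 111,122; +y), so the third bay is the one at y = -43 (bay c). The loose reader is in front of the left bay (crop 240,400) and the sachet is in front of the right one (600,350). Next I'll fit the dock and reader poses.

```bash
cat > h.py <<'E'
from rig import robot, vision
import cv2,numpy as np,json
from scipy.optimize import least_squares, minimize
from scipy.spatial.transform import Rotation as R
def T(p,pts):
    x,y,a=p; pts=np.asarray(pts,float); c,s=np.cos(a),np.sin(a)
    return np.c_[x+c*pts[:,0]-s*pts[:,1], y+s*pts[:,0]+c*pts[:,1], pts[:,2]]
def proj(c,P):
    M=np.linalg.inv(c["cam_to_world"]); q=P@M[:3,:3].T+M[:3,3]; q=q@c["K"].T; return q[:,:2]/q[:,2:]
W=np.array([[a,b,z] for a,h in((-.044,.012),(.0455,.039)) for b in(-.034,.034) for z in(0,h)])+[0,0,.012]
def sil(c,p,S=4):
    m=np.zeros((480*S,640*S),np.uint8); h=cv2.convexHull(((proj(c,T(p,W))+.5)*S).astype(np.float32)).astype(np.int32)
    cv2.fillConvexPoly(m,h,1); return cv2.resize(m.astype(np.float32),(640,480),interpolation=cv2.INTER_AREA)
def fit_reader(c,mask,p0):
    f=lambda p:np.abs(sil(c,p)-mask).sum()/mask.sum()
    r=minimize(f,p0,method="Nelder-Mead",options=dict(initial_simplex=np.array([p0]+[np.add(p0,d) for d in((.012,0,0),(0,.012,0),(0,0,.15))]),xatol=1e-4,fatol=1e-4))
    return r.x,r.fun
def to_dock(D,p):
    d=np.array(p[:2])-D[:2]; c,s=np.cos(D[2]),np.sin(D[2]); return np.array([c*d[0]+s*d[1],-s*d[0]+c*d[1],p[2]-D[2]])
def tcp():
    o=robot.get_obs(); X=R.from_quat(o["tool_rot"]).as_matrix(); return np.r_[o["position"],np.arctan2(X[1,0],X[0,0])],o
def plan(D,dx,dy,z,yaw):
    "target TCP in the dock frame (yaw of tool x rel. dock x) -> fractions for a row"
    t,o=tcp(); w=T(D,[[dx,dy,z]])[0]; d=w-t[:3]; c,s=np.cos(t[3]),np.sin(t[3])
    dyaw=(D[2]+yaw-t[3]+np.pi)%(2*np.pi)-np.pi
    return np.round([(c*d[0]+s*d[1])/.3,(s*d[0]-c*d[1])/.3,-d[2]/.3,-dyaw/2/np.pi],4)
E
python3 - <<'E'
from h import *
c=vision.camera("top")
u=np.array([[147,494],[719,435],[111,122],[188,292],[302,277],[397,265],[420,265],[515,253],[537,250],[628,243]])/3.33+[150,150]-.35
m=np.array([[-124,218,15],[-124,-218,15],[140,196,76],[18,168,33],[18,82,33],[18,4,33],[18,-4,33],[18,-82,33],[18,-90,33],[18,-168,33]])/1e3
r=least_squares(lambda p:(proj(c,T(p,m))-u).ravel(),[.55,0,.1],loss="soft_l1")
print(r.x,np.round((proj(c,T(r.x,m))-u),1).tolist())
D=r.x; np.save("D.npy",D)
for o in vision.outline_of("top","loose_reader")[:2]:
    k=o["mask"]; print(o["conf"],o["point"],k.sum())
    if o["point"][0]<245: 
        p,f=fit_reader(c,k,T(D,[[.067,.129,0]])[0].tolist()[:2]+[D[2]])
    else: p,f=fit_reader(c,k,T(D,[[-.075,.1,0]])[0].tolist()[:2]+[D[2]])
    print("reader",p,f,to_dock(D,p))
for d in vision.outline_of("top","docked_reader")[:3]:
    if d["point"][0]<245:
        p,f=fit_reader(c,d["mask"],T(D,[[.067,.129,0]])[0].tolist()[:2]+[D[2]]); print("docked",p,f,to_dock(D,p)); break
t,_=tcp();print(t)
E
```

```text
[0.57054234 0.09294149 0.1287414 ] [[-1.8, -1.3], [1.5, -3.0], [0.4, 0.3], [-1.4, -0.2], [-0.7, 0.5], [2.4, 0.6], [-1.3, 0.2], [1.7, 0.3], [-1.6, 0.9], [2.6, -0.5]]
0.82 [268.8, 224.4] 1071
reader [0.48781006 0.21664219 0.09829713] 0.061391223155929035 [-0.06616616  0.13329866 -0.03044428]
docked [0.61941834 0.23204148 0.11638932] 0.05218721668177697 [ 0.06633001  0.13167384 -0.01235208]
[ 0.27792571 -0.55978421  0.19287301  0.46073982]
```

```bash
python3 - <<'E'
from h import *
c=vision.camera("top")
u=np.array([[147,494],[719,435],[111,122],[188,292],[302,277],[397,265],[420,265],[515,253],[537,250],[628,243]])/3.33+[150,150]-.35
m=np.array([[-124,218,13],[-124,-218,13],[140,196,76],[18,164,33],[18,78,33],[18,8,33],[18,-8,33],[18,-78,33],[18,-94,33],[18,-164,33]])/1e3
r=least_squares(lambda p:(proj(c,T(p,m))-u).ravel(),[.55,0,.1],loss="soft_l1")
print(r.x,np.round((proj(c,T(r.x,m))-u),1).tolist())
D=r.x; np.save("D.npy",D)
print(to_dock(D,[0.48781006,0.21664219,0.09829713]),to_dock(D,[0.61941834,0.23204148,0.11638932]))
print(plan(D,-.10,.09,.30,np.pi/2), T(D,[[-.1,.09,.3]]))
c=vision.camera("wrist"); print(c["hand_eye"],c["K"])
E
```

```text
[0.57044225 0.0939878  0.12872227] [[-2.0, -1.3], [1.1, -3.0], [-0.1, 0.3], [-0.2, -0.4], [0.5, 0.3], [0.3, 0.8], [-0.1, 0.1], [-0.3, 0.5], [-0.4, 0.7], [0.6, -0.3]]
[-0.06620376  0.13224689 -0.03042514] [ 0.06629245  0.1306246  -0.01233295]
[ 1.625  -1.9107 -0.3571 -0.1972] [[0.45971654 0.1704065  0.3       ]]
[[ 1.22229115e-04 -9.57324118e-01 -2.89016466e-01  7.99283531e-02]
 [ 9.99999976e-01  6.39203473e-05  2.11187352e-04  2.52874086e-04]
 [-1.83700713e-04 -2.89016485e-01  9.57324103e-01 -1.92524046e-01]
 [ 0.00000000e+00  0.00000000e+00  0.00000000e+00  1.00000000e+00]] [[427.0479453    0.         321.67970327]
 [  0.         427.0479453  239.69009204]
 [  0.           0.           1.        ]]
```

```bash
python3 -m handwheel '[[0,0,-0.3571,0],[0.3,-0.2,-0.3571,0],[0.85,-1,-0.3571,-0.1],[0.85,-1,-0.3571,-0.1],[0.85,-1,-0.3571,-0.1],[0.85,-1,-0.3571,-0.1],[0.85,-1,-0.3571,-0.1],[0.85,-1,-0.3571,-0.1],[0.85,-1,-0.3571,-0.1],[0.85,-1,-0.3571,-0.1],[0.85,-1,-0.3571,-0.1],[0.85,-1,-0.3571,-0.1],[0.85,-1,-0.3571,-0.1],[0.85,-1,-0.3571,-0.1]]' 45
python3 - <<'E'
from h import *
D=np.load("D.npy");print(plan(D,-.10,.09,.28,np.pi/2),tcp()[0])
E
```

```text
time: 2.12
position: [0.3732, -0.1784, 0.3002]
tool_rot: [0.855, 0.518, -0.0, 0.001]
ft_force: [0.1, 0.7, 0.5]
grip_width: 0.039
grip_force: 0.0
[ 1.164  -0.2823  0.0673 -0.0971] [ 0.3731643  -0.17835011  0.30020353  1.08961568]
```

```bash
python3 -m handwheel '[[0.95,-0.2,0.06,-0.097],[0.95,-0.2,0.06,-0.097],[0.95,-0.2,0.06,-0.097],[0.95,-0.2,0.06,-0.097],[0.95,-0.2,0.06,-0.097],[0.95,-0.2,0.06,-0.097],[0.95,-0.2,0.06,-0.097],[0.95,-0.2,0.06,-0.097],[0.95,-0.2,0.06,-0.097],[0.95,-0.2,0.06,-0.097]]'
python3 - <<'E'
from h import *
D=np.load("D.npy");t,_=tcp();print(t, to_dock(D,[t[0],t[1],t[3]]))
c=vision.camera("wrist"); X=np.eye(4); X[:3,:3]=R.from_quat(_["tool_rot"]).as_matrix(); X[:3,3]=_["position"]
c["cam_to_world"]=X@c["hand_eye"]
im=c["frame"][:,:,::-1].copy()
o=vision.outline_of("wrist","loose_reader")
for d in o[:3]:
    print(d["conf"],d["point"],d["mask"].sum())
    if d["conf"]>.3:
        for p0 in([-.066,.132,0],[.067,.13,0]):
            w=T(D,[p0])[0]; g=proj(c,w[None]); 
            if np.hypot(*(g[0,::-1]-d["point"]))<70:
                p,f=fit_reader(c,d["mask"],[w[0],w[1],D[2]]); print(p,f,to_dock(D,p))
cv2.imwrite("pics/w1raw.png",im)
g=[[0,y,.038] for y in(-.172,-.086,0,.086,.172)]+[[18e-3,b+s*.039,.033] for b in(.129,.043,-.043,-.129) for s in(-1,1)]+[[-.124,.218,.015],[-.124,0,.015],[-.124,-.218,.015]]
for q in proj(c,T(D,g)): cv2.drawMarker(im,tuple(int(v) for v in q),(0,0,255),0,10,1)
cv2.imwrite("pics/w1.png",im)
E
```

```text
time: 2.95
position: [0.4522, 0.1014, 0.2815]
tool_rot: [0.661, 0.751, -0.001, -0.0]
ft_force: [0.4, -0.3, 0.2]
grip_width: 0.0394
grip_force: 0.0
[0.45215429 0.10140763 0.28145511 1.69778304] [-0.11635687  0.02254273  1.56906077]
0.79 [76.0, 377.8] 7236
[0.48782005 0.21747372 0.10278145] 0.03527501381978994 [-0.06608711  0.13307026 -0.02594082]
```

View pics/w1.png

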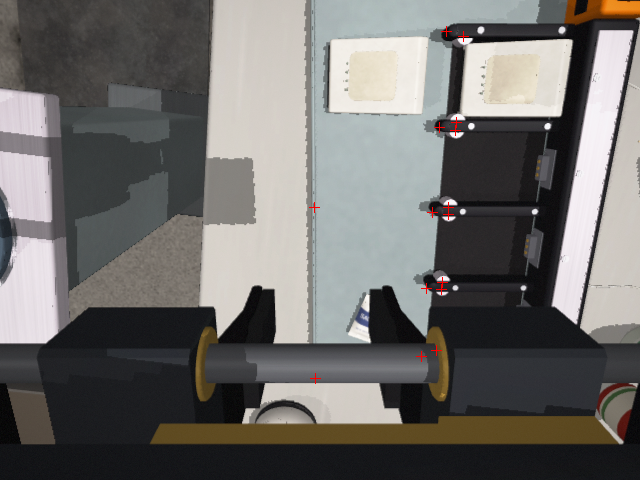

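Overlay matches the fins and rollers (e.g. nose at 440,127). The reader is at dock (-66, 133) mm, yaw -0.03. I'll go to its left side.

```bash
python3 - <<'E'
from h import *
D=np.load("D.npy");print(plan(D,-.058,.198,.10,np.pi/2),plan(D,-.058,.198,.025,np.pi/2))
E
```

```text
[ 5.878e-01  1.930e-01  6.059e-01 -6.000e-04] [ 5.878e-01  1.930e-01  8.559e-01 -6.000e-04]
```

```bash
python3 -m handwheel '[[0.14,0.05,0.1,0],[0.28,0.1,0.2,0],[0.42,0.15,0.3,0],[0.5878,0.193,0.4,0],[0.5878,0.193,0.5,0],[0.5878,0.193,0.6,0],[0.5878,0.193,0.7,0],[0.5878,0.193,0.78,0],[0.5878,0.193,0.82,0],[0.5878,0.193,0.84,0],[0.5878,0.193,0.853,0],[0.5878,0.193,0.855,0],[0.5878,0.193,0.855,0]]'
python3 - <<'E'
from h import *
D=np.load("D.npy");t,_=tcp();print(t, to_dock(D,[t[0],t[1],t[3]]));print(plan(D,-.058,.0,.025,np.pi/2))
E
```

```text
time: 4.13
position: [0.4881, 0.2844, 0.0266]
tool_rot: [0.661, 0.75, 0.001, 0.001]
ft_force: [0.2, 0.4, -0.4]
grip_width: 0.0391
grip_force: 0.0
[0.48814017 0.28443359 0.02657903 1.69701454] [-0.0571742   0.19943505  1.56829227]
[-6.648e-01 -1.100e-03  5.300e-03 -4.000e-04]
```

```bash
python3 -m handwheel '[[-0.03,0,0.003,0],[-0.05,0,0.003,0],[-0.065,0,0.003,0],[-0.08,0,0.003,0],[-0.1,0,0.003,0],[-0.12,0,0.003,0],[-0.14,0,0.003,0],[-0.16,0,0.003,0],[-0.18,0,0.003,0],[-0.2,0,0.003,0],[-0.22,0,0.003,0],[-0.24,0,0.003,0],[-0.26,0,0.003,0],[-0.28,0,0.003,0],[-0.3,0,0.003,0],[-0.32,0,0.003,0],[-0.335,0,0.003,0],[-0.345,0,0.003,0],[-0.35,0,0.003,0],[-0.35,0,0.003,0]]'
cat >> h.py <<'E'
def check(p0):
    D=np.load("D.npy"); t,_=tcp(); print("tcp dock",to_dock(D,[t[0],t[1],t[3]]),t[2])
    c=vision.camera("top"); cv2.imwrite("pics/top_%.0f.png"%(_["time"]*100),c["frame"][:,:,::-1])
    for d in vision.outline_of("top","loose_reader")[:3]:
        w=T(D,[[*p0,0]])[0]
        if np.hypot(*(proj(c,w[None])[0,::-1]-d["point"]))<25:
            p,f=fit_reader(c,d["mask"],[w[0],w[1],D[2]]); print("reader",d["conf"],f,to_dock(D,p))
    return D
E
python3 - <<'E'
from h import *
D=check([-.066,.05]);print(plan(D,-.058,.0,.025,np.pi/2))
E
```

```text
time: 5.8
position: [0.5002, 0.1805, 0.0246]
tool_rot: [0.661, 0.751, 0.0, -0.0]
ft_force: [-0.0, 0.5, 0.1]
grip_width: 0.039
grip_force: 0.0
tcp dock [-0.05855158  0.09485423  1.56937637] 0.024588956592354105
[-3.175e-01  2.300e-03 -1.400e-03 -1.000e-04]
```

```bash
cat >> h.py <<'E'
def wrist():
    t,o=tcp(); c=vision.camera("wrist"); X=np.eye(4); X[:3,:3]=R.from_quat(o["tool_rot"]).as_matrix(); X[:3,3]=o["position"]
    c["cam_to_world"]=X@c["hand_eye"]; return c
E
python3 - <<'E'
from h import *
for n in("scene","wrist"):
    c=vision.camera(n); print(n,[(d["point"],d["conf"]) for d in vision.look_for(n,"loose_reader")])
    cv2.imwrite(f"pics/{n}2.png",c["frame"][:,:,::-1])
a=cv2.imread("pics/scene2.png")[200:400,200:400]; b=cv2.imread("pics/wrist2.png")
cv2.imwrite("pics/c2.png",np.hstack([cv2.resize(a,(400,400),interpolation=2),cv2.resize(b,(400,300))[:].copy() if 0 else cv2.copyMakeBorder(cv2.resize(b,(400,300)),0,100,0,0,0)]))
E
```

```text
scene [([321.2, 303.2], 0.88)]
wrist [([206.0, 318.9], 0.62)]
```

View pics/c2.png

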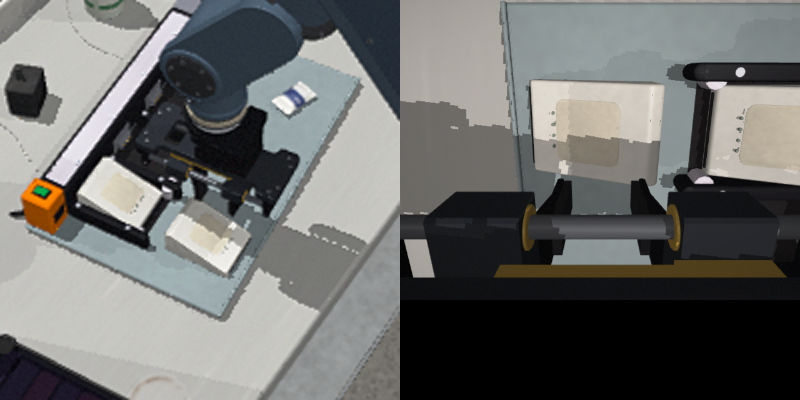

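```bash
ls pics; python3 - <<'E'
from h import *
D=np.load("D.npy"); c=wrist()
t,o=tcp(); print(t,to_dock(D,[t[0],t[1],t[3]]),o["ft_force"])
for d in vision.outline_of("wrist","loose_reader")[:3]:
    print(d["conf"],d["point"],d["mask"].sum())
    for p0 in([-.066,.132],[-.066,.05]):
        w=T(D,[[*p0,0]])[0]; p,f=fit_reader(c,d["mask"].astype(float),[w[0],w[1],D[2]]); print(p,f,to_dock(D,p))
im=cv2.imread([f"pics/top_{int(round(s))}.png" for s in (580,)][0])[140:330,140:380]
cv2.imwrite("pics/top3c.png",cv2.resize(im,None,fx=3,fy=3,interpolation=2))
# fingertips in the image
tip=[T([t[0],t[1],t[3]],[[0,s*.027,t[2]-.008]])[0] for s in(-1,1)]; print(proj(c,np.array(tip)))
E
```

```text
c2.png
scene0.png
scene2.png
top0.png
top0c.png
top_580.png
w1.png
w1raw.png
wrist2.png
[0.50009409 0.18104283 0.02459229 1.69895756] [-0.05859115  0.09536518  1.57023529] [0.23118207 0.43403746 1.04301172]
0.82 [204.8, 320.2] 32451
[0.4880979  0.21758495 0.10763412] 0.017158562139841606 [-0.06579729  0.1331449  -0.02108815]
[0.48810232 0.21758754 0.10865934] 0.017214415580413547 [-0.06579256  0.1331469  -0.02006293]
[[374.55629079 275.71123605]
 [267.29305852 275.72368841]]
```

View pics/top3c.png

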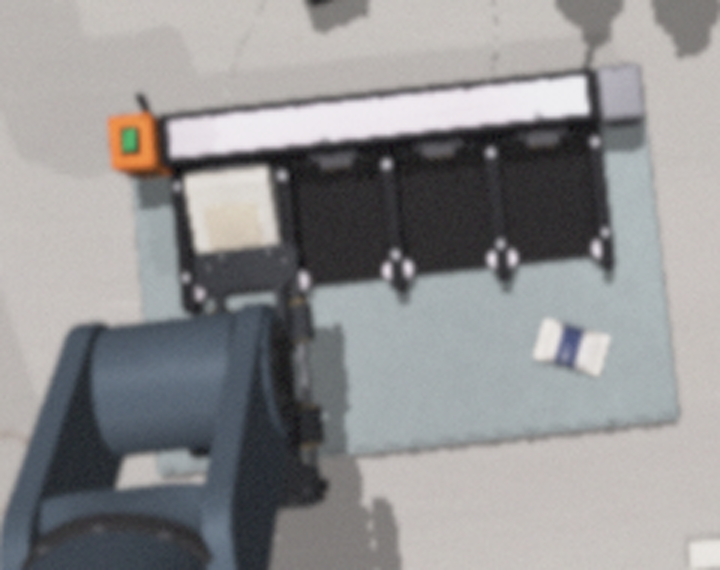

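The reader hasn't moved, and the fingers now seem to be on its far side, which shouldn't be possible at this height. I'll check where the fingertips really are in the images.

```bash
python3 - <<'E'
from h import *
c=vision.camera("scene"); t,o=tcp(); im=c["frame"][:,:,::-1].copy()
X=np.eye(4); X[:3,:3]=R.from_quat(o["tool_rot"]).as_matrix(); X[:3,3]=o["position"]
def pj(c,pts): return proj(c,np.array([X[:3,:3]@np.array(p)+X[:3,3] for p in pts]))
S=4
crop=cv2.resize(im[260:360,260:360],None,fx=S,fy=S,interpolation=cv2.INTER_CUBIC)
P=[(0,s*.0195,z) for s in(-1,1) for z in(.008,-.03)]
for q in (pj(c,P)+.5-[260,260])*S: cv2.drawMarker(crop,tuple(int(v) for v in q),(0,0,255),0,12,1)
w=cv2.imread("pics/wrist2.png")
cw={**vision.camera("wrist")}; cw["cam_to_world"]=X@cw["hand_eye"]; w=cw["frame"][:,:,::-1].copy()
for q in pj(cw,P): cv2.drawMarker(w,tuple(int(v) for v in q),(0,0,255),0,10,1)
cv2.imwrite("pics/c3.png",np.hstack([crop,w[180:380,220:420].repeat(2,0).repeat(2,1)]))
print(pj(cw,P))
E
```

```text
[[282.13633492 275.61013428]
 [274.15883069 309.2492446 ]
 [359.60786582 275.59516588]
 [367.40587205 309.22513316]]
```

View pics/c3.png

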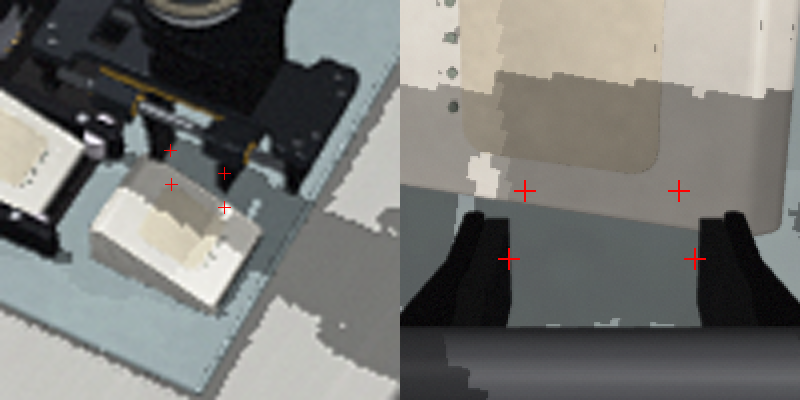

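The fingers end about 31 mm behind the stated TCP. Both cameras agree on this, so the hand passed over the reader. I'll plan with the tip at tool z ≈ -0.031 and go back to the left side, lower this time.

```bash
python3 - <<'E'
from h import *
D=np.load("D.npy");print(plan(D,-.055,.199,.07,np.pi/2),plan(D,-.055,.199,-.006,np.pi/2))
E
```

```text
[ 3.457e-01  1.180e-02 -1.514e-01 -1.000e-04] [ 3.457e-01  1.180e-02  1.019e-01 -1.000e-04]
```

```bash
python3 -m handwheel '[[0,0,-0.1,0],[0.08,0.005,-0.15,0],[0.18,0.01,-0.15,0],[0.28,0.012,-0.15,0],[0.346,0.012,-0.12,0],[0.346,0.012,-0.06,0],[0.346,0.012,0,0],[0.346,0.012,0.04,0],[0.346,0.012,0.07,0],[0.346,0.012,0.09,0],[0.346,0.012,0.1,0],[0.346,0.012,0.102,0],[0.346,0.012,0.102,0]]'
python3 - <<'E'
from h import *
D=np.load("D.npy");t,o=tcp();print(to_dock(D,[t[0],t[1],t[3]]),t[2],o["ft_force"]);print(plan(D,-.055,.0,-.006,np.pi/2))
E
```

```text
time: 7.38
position: [0.4909, 0.2841, -0.0058]
tool_rot: [0.661, 0.751, 0.0, 0.0]
ft_force: [0.1, 0.8, 0.8]
grip_width: 0.0392
grip_force: 0.0
[-0.05448461  0.19871908  1.56933732] -0.005785607111359753 [0.07298908 0.8158682  0.82869935]
[-6.624e-01 -8.000e-04  7.000e-04 -2.000e-04]
```

Push part way, watching, then check.

```bash
python3 -m handwheel '[[-0.03,0,0,0],[-0.05,0,0,0],[-0.065,0,0,0],[-0.08,0,0,0],[-0.1,0,0,0],[-0.12,0,0,0],[-0.14,0,0,0],[-0.16,0,0,0],[-0.18,0,0,0],[-0.19,0,0,0],[-0.2,0,0,0],[-0.2,0,0,0]]'
cat >> h.py <<'E'
def wfit(p0):
    D=np.load("D.npy"); c=wrist(); w=T(D,[[*p0,0]])[0]
    for d in vision.outline_of("wrist","loose_reader")[:3]:
        if d["conf"]>.3 and np.hypot(*(proj(c,w[None])[0,::-1]-d["point"]))<90:
            p,f=fit_reader(c,d["mask"].astype(float),[w[0],w[1],D[2]]); print("wrist",round(d["conf"],2),np.round(f,3),to_dock(D,p).round(4))
    return c,D
E
python3 - <<'E'
from h import *
c,D=wfit([-.066,.1]);t,o=tcp();print(to_dock(D,[t[0],t[1],t[3]]),t[2],o["ft_force"])
s=vision.camera("scene");print(vision.look_for("scene","loose_reader"),proj(s,T(D,[[-.066,.096,.02]])))
E
```

```text
time: 8.38
position: [0.4981, 0.224, -0.0061]
tool_rot: [0.661, 0.751, -0.0, -0.0]
ft_force: [-0.8, 0.5, 0.7]
grip_width: 0.0396
grip_force: 0.0
wrist 0.61 1.0 [-0.0497 -0.0339  1.0833]
[-0.05507422  0.13871683  1.56985462] -0.00613504244058366 [-0.23227698  0.30614126 -1.17738143]
[] [[311.45129577 308.9719609 ]]
```

```bash
python3 -m handwheel '[[-0.015,0,0,0],[-0.035,0,0,0],[-0.055,0,0,0],[-0.08,0,0,0],[-0.105,0,0,0],[-0.13,0,0,0],[-0.155,0,0,0],[-0.18,0,0,0],[-0.205,0,0,0],[-0.23,0,0,0],[-0.255,0,0,0],[-0.28,0,0,0],[-0.305,0,0,0],[-0.33,0,0,0],[-0.355,0,0,0],[-0.375,0,0,0],[-0.395,0,0,0],[-0.41,0,0,0],[-0.42,0,0,0],[-0.42,0,0,0]]'
python3 -m handwheel '[[0.03,0,0,0],[0.08,0,-0.1,0],[0.15,0,-0.25,0],[0.25,0,-0.4,0],[0.35,0,-0.55,0],[0.4,0,-0.6,0],[0.4,0,-0.6,0],[0.4,0,-0.6,0]]'
python3 - <<'E'
from h import *
D=check([-.066,-.03]); cv2.imwrite("pics/w4.png",vision.camera("wrist")["frame"][:,:,::-1])
a=cv2.imread(sorted(__import__("glob").glob("pics/top_*.png"),key=__import__("os").path.getmtime)[-1])[150:330,150:390]
cv2.imwrite("pics/top4c.png",cv2.resize(a,None,fx=3.33,fy=3.33,interpolation=2))
E
```

```text
time: 10.25
position: [0.5144, 0.0991, -0.006]
tool_rot: [0.661, 0.751, -0.0, 0.0]
ft_force: [-0.6, 0.2, -0.9]
grip_width: 0.0392
grip_force: 0.0
time: 10.92
position: [0.5003, 0.222, 0.1773]
tool_rot: [0.659, 0.752, 0.003, 0.002]
ft_force: [0.9, -0.0, -0.4]
grip_width: 0.039
grip_force: 0.0
tcp dock [-0.05313889  0.13592737  1.5740228 ] 0.1773387387136075
reader 0.73 0.06603208812260536 [-0.06591045 -0.03347524 -0.00548563]
```

```bash
python3 - <<'E'
from h import *
D=np.load("D.npy");print(plan(D,-.055,.035,-.006,np.pi/2),plan(D,-.055,.003,-.006,np.pi/2))
E
```

```text
[-3.253e-01  5.400e-03  5.946e-01 -1.000e-04] [-4.320e-01  5.400e-03  5.946e-01 -1.000e-04]
```

```bash
python3 -m handwheel '[[-0.1,0,0.06,0],[-0.2,0,0.15,0],[-0.3,0.005,0.25,0],[-0.325,0.005,0.35,0],[-0.325,0.005,0.45,0],[-0.325,0.005,0.54,0],[-0.325,0.005,0.58,0],[-0.325,0.005,0.594,0],[-0.325,0.005,0.595,0],[-0.345,0.005,0.595,0],[-0.365,0.005,0.595,0],[-0.385,0.005,0.595,0],[-0.4,0.005,0.595,0],[-0.415,0.005,0.595,0],[-0.425,0.005,0.595,0],[-0.43,0.005,0.595,0],[-0.432,0.005,0.595,0],[-0.432,0.005,0.595,0]]'
python3 -m handwheel '[[0.03,0,0,0],[0.08,0,-0.1,0],[0.12,0,-0.23,0],[0.15,0,-0.36,0],[0.15,0,-0.5,0],[0.15,0,-0.55,0],[0.15,0,-0.55,0]]' 25
python3 - <<'E'
from h import *
D=check([-.066,-.043]); print(plan(D,-.16,-.043,.16,0))
E
```

```text
time: 12.57
position: [0.517, 0.0903, -0.0044]
tool_rot: [0.66, 0.751, 0.0, 0.0]
ft_force: [0.0, -0.5, -0.2]
grip_width: 0.0391
grip_force: 0.0
time: 13.15
position: [0.5141, 0.1364, 0.1651]
tool_rot: [0.66, 0.751, 0.003, 0.004]
ft_force: [0.2, 0.0, -0.1]
grip_width: 0.0219
grip_force: 0.0
tcp dock [-0.05041409  0.04929896  1.57149653] 0.16508026414304255
reader 0.68 0.08509959141981614 [-0.06727257 -0.04336371 -0.00156863]
[-0.3068 -0.3541  0.0027  0.25  ]
```

```bash
python3 -m handwheel '[[-0.05,-0.05,0,0.02],[-0.1,-0.1,0,0.04],[-0.15,-0.15,0,0.06],[-0.2,-0.2,0,0.08],[-0.25,-0.25,0,0.1],[-0.307,-0.3,0,0.12],[-0.307,-0.354,0,0.14],[-0.307,-0.354,0,0.16],[-0.307,-0.354,0,0.18],[-0.307,-0.354,0,0.2],[-0.307,-0.354,0,0.22],[-0.307,-0.354,0,0.24],[-0.307,-0.354,0,0.25],[-0.307,-0.354,0,0.25],[-0.307,-0.354,0,0.25]]' 22
python3 - <<'E'
from h import *
c,D=wfit([-.067,-.043]); t,o=tcp(); print(to_dock(D,[t[0],t[1],t[3]]),t[2],o["grip_width"])
im=c["frame"][:,:,::-1].copy()
g=[[0,y,.038] for y in(-.172,-.086,0,.086,.172)]+[[18e-3,b+s*.039,.033] for b in(.129,.043,-.043,-.129) for s in(-1,1)]
for q in proj(c,T(D,g)): cv2.drawMarker(im,tuple(int(v) for v in q),(0,0,255),0,10,1)
cv2.imwrite("pics/w5.png",im)
E
```

```text
time: 14.5
position: [0.4162, 0.0305, 0.1591]
tool_rot: [0.998, 0.065, -0.002, -0.0]
ft_force: [-0.2, 0.5, -0.5]
grip_width: 0.0193
grip_force: 0.0
wrist 0.81 0.016 [-0.0654 -0.0421 -0.0035]
[-0.16060511 -0.04335013  0.00057735] 0.15957655921508354 0.01904906170984779
```

View pics/w5.png

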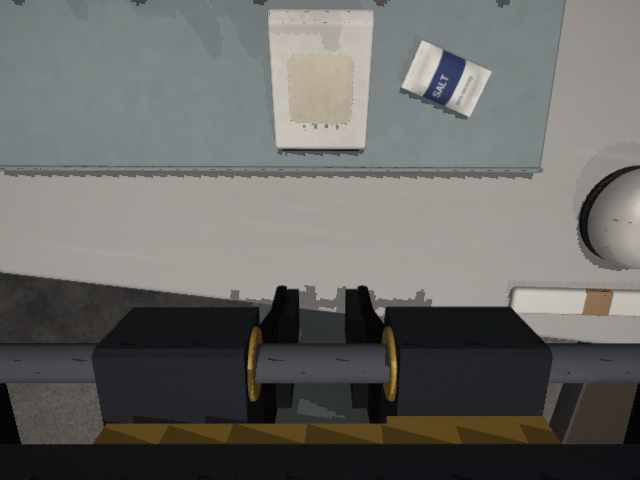

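```bash
python3 - <<'E'
from h import *
D=np.load("D.npy");print(plan(D,-.14,-.0425,-.015,0))
E
```

```text
[ 6.870e-02 -2.800e-03  5.819e-01  1.000e-04]
```

```bash
python3 -m handwheel '[[0.02,-0.003,0.1,0],[0.05,-0.003,0.2,0],[0.0687,-0.003,0.3,0],[0.0687,-0.003,0.4,0],[0.0687,-0.003,0.48,0],[0.0687,-0.003,0.54,0],[0.0687,-0.003,0.565,0],[0.0687,-0.003,0.578,0],[0.0687,-0.003,0.582,0],[0.0687,-0.003,0.582,0],[0.0687,-0.003,0.582,0]]'
python3 - <<'E'
from h import *
c,D=wfit([-.066,-.043]);t,o=tcp();print(to_dock(D,[t[0],t[1],t[3]]),t[2],o["ft_force"],plan(D,-.095,-.0425,-.015,0))
E
```

```text
time: 15.52
position: [0.4386, 0.0336, -0.0132]
tool_rot: [0.998, 0.064, 0.001, 0.0]
ft_force: [-0.0, -0.1, 1.4]
grip_width: 0.0189
grip_force: 0.0
wrist 0.73 0.008 [-0.0657 -0.042  -0.0048]
[-0.1384605  -0.04298266 -0.0007503 ] -0.013155841282349083 [0.02630517 0.33550607 0.59770449] [ 1.449e-01 -1.700e-03  6.100e-03 -1.000e-04]
```

```bash
python3 -m handwheel '[[0.015,-0.001,0.003,0],[0.03,-0.001,0.003,0],[0.045,-0.001,0.003,0],[0.06,-0.001,0.003,0],[0.075,-0.001,0.003,0],[0.09,-0.001,0.003,0],[0.105,-0.001,0.003,0],[0.118,-0.001,0.003,0],[0.128,-0.001,0.003,0],[0.128,-0.001,0.003,0],[0.128,-0.001,0.003,0]]'
python3 - <<'E'
from h import *
c,D=wfit([-.045,-.043]);t,o=tcp();print(to_dock(D,[t[0],t[1],t[3]]),t[2],o["ft_force"])
im=c["frame"][:,:,::-1].copy()
g=[[0,y,.038] for y in(-.172,-.086,0,.086,.172)]+[[18e-3,b+s*.039,.033] for b in(.129,.043,-.043,-.129) for s in(-1,1)]
for q in proj(c,T(D,g)): cv2.drawMarker(im,tuple(int(v) for v in q),(0,0,255),0,10,1)
cv2.imwrite("pics/w6.png",im)
E
```

```text
time: 16.53
position: [0.477, 0.0388, -0.015]
tool_rot: [0.998, 0.064, 0.001, 0.0]
ft_force: [0.0, -0.5, 0.4]
grip_width: 0.0189
grip_force: 0.0
wrist 0.87 0.013 [-0.0436 -0.0436 -0.003 ]
[-0.10054518 -0.04255976 -0.00084858] -0.015060713019957157 [ 0.2862424  -0.51145198  0.02976382]
```

View pics/w6.png

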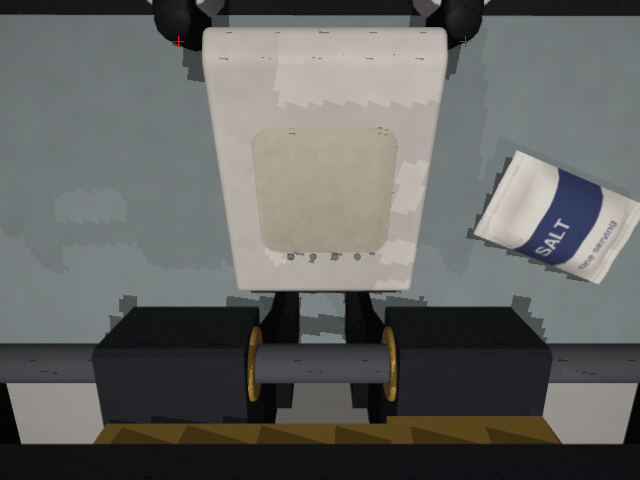

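The reader (tall edge cols 203–447) is centred between the two noses (176, 463) to within about 1.5 mm and is square, so the mouth condition is met. Next I'll push it in.

```bash
python3 -m handwheel '[[0.01,0,0,0],[0.022,0,0,0],[0.034,0,0,0],[0.046,0,0,0],[0.058,0,0,0],[0.07,0,0,0],[0.082,0,0,0],[0.094,0,0,0],[0.106,0,0,0],[0.118,0,0,0],[0.13,0,0,0],[0.142,0,0,0],[0.154,0,0,0],[0.166,0,0,0],[0.178,0,0,0],[0.19,0,0,0],[0.2,0,0,0],[0.2,0,0,0]]'
python3 - <<'E'
from h import *
c,D=wfit([.013,-.043]);t,o=tcp();print(to_dock(D,[t[0],t[1],t[3]]),t[2],o["ft_force"],plan(D,.0135,-.043,-.015,0))
E
```

```text
time: 18.13
position: [0.5367, 0.0465, -0.0149]
tool_rot: [0.998, 0.064, 0.001, 0.0]
ft_force: [-1.1, -0.2, -0.1]
grip_width: 0.0189
grip_force: 0.0
wrist 0.69 0.014 [ 0.0161 -0.0426  0.0326]
[-0.04032616 -0.04266821 -0.00090509] -0.014949954996483945 [-0.34055186  0.05864209  0.2725585 ] [ 1.794e-01  9.000e-04  2.000e-04 -1.000e-04]
```

```bash
python3 -m handwheel '[[0.01,0,0,0],[0.022,0,0,0],[0.034,0,0,0],[0.046,0,0,0],[0.058,0,0,0],[0.07,0,0,0],[0.082,0,0,0],[0.094,0,0,0],[0.106,0,0,0],[0.118,0,0,0],[0.13,0,0,0],[0.142,0,0,0],[0.152,0,0,0],[0.162,0,0,0],[0.17,0,0,0],[0.176,0,0,0],[0.18,0,0,0],[0.18,0,0,0],[0.18,0,0,0]]'
python3 - <<'E'
from h import *
c,D=wfit([.068,-.043]);t,o=tcp();print(to_dock(D,[t[0],t[1],t[3]]),t[2],o["ft_force"])
E
```

```text
time: 19.82
position: [0.5882, 0.0533, -0.0151]
tool_rot: [0.998, 0.064, -0.001, 0.0]
ft_force: [-3.1, -0.2, 1.2]
grip_width: 0.019
grip_force: 1.3
wrist 0.91 0.016 [ 0.0674 -0.0426 -0.017 ]
[ 0.012432   -0.04263101 -0.00094335] -0.015067781759210065 [-3.3440064  -1.01980899  0.54694805]
```

```bash
python3 -m handwheel '[[0.004,0,0,0],[0.008,0,0,0],[0.011,0,0,0],[0.011,0,0,0],[0.011,0,0,0]]'
python3 - <<'E'
from h import *
c,D=wfit([.068,-.043]);t,o=tcp();print(to_dock(D,[t[0],t[1],t[3]]),t[2],o["ft_force"])
E
```

```text
time: 20.33
position: [0.5922, 0.0538, -0.0151]
tool_rot: [0.998, 0.064, -0.0, 0.0]
ft_force: [-2.9, -1.6, 2.1]
grip_width: 0.0192
grip_force: 1.7
wrist 0.57 0.017 [ 0.0713 -0.0426 -0.0147]
[ 0.01639568 -0.04264418 -0.0009134 ] -0.015065057669147348 [-2.93476728 -1.17899938  1.29733309]
```

```bash
python3 -m handwheel '[[-0.015,0,0,0],[-0.04,0,0,0],[-0.08,0,-0.02,0],[-0.14,0,-0.08,0],[-0.22,0,-0.18,0],[-0.3,0,-0.3,0],[-0.35,0,-0.4,0],[-0.4,0,-0.48,0],[-0.4,0,-0.48,0],[-0.4,0,-0.48,0]]'
python3 - <<'E'
from h import *
c,D=wfit([.067,-.043]);t,o=tcp();print(to_dock(D,[t[0],t[1],t[3]]),t[2],o["ft_force"])
cv2.imwrite("pics/w7.png",c["frame"][:,:,::-1])
check([.067,-.043])
E
```

```text
time: 21.27
position: [0.4745, 0.0385, 0.1306]
tool_rot: [0.998, 0.064, 0.003, 0.0]
ft_force: [-0.2, 0.1, -0.2]
grip_width: 0.0196
grip_force: 0.0
wrist 0.76 0.018 [ 0.0668 -0.0421 -0.0241]
[-0.1026825  -0.04262278 -0.00108198] 0.12866567668423254 [-0.31914815  1.3155288   1.3462732 ]
tcp dock [-0.1026825  -0.04262278 -0.00108198] 0.12866567668423254
reader 0.8 0.03738262910798122 [ 0.06543887 -0.04240375 -0.01692985]
```

View pics/w7.png

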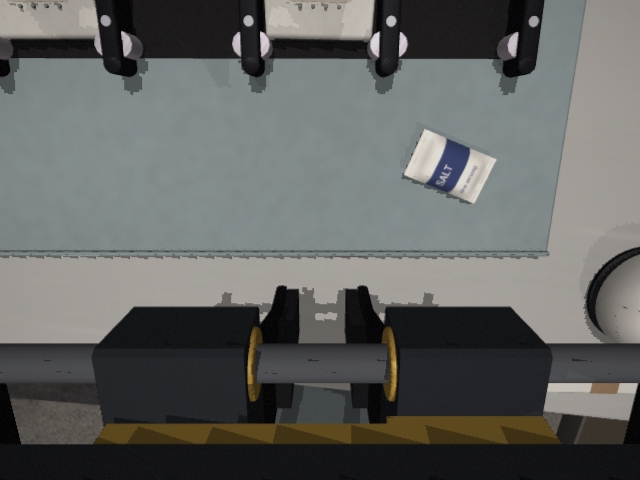

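The reader's low edge (row 40) is level with the docked reader's, and its rollers have sprung out behind it at (262,44) and (378,44). It came back from 71 to about 67 mm, so it is home, and the sachet hasn't moved.

```bash
python3 -c "
from rig import job
print(job.hand_in())"
```

```text
the job is handed in; nothing more can be done
None
```

I pushed the loose reader into the third bay from the power module (y = -43 mm). By the cameras it sits home at about x = 67 mm behind the sprung-out rollers, with the hand clear. The job is handed in, but no verdict came back and I didn't read the contact travel directly.

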